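Reject the stiff-hinged case at the container shop's counter

ROBOT

A 7-joint arm with a two-finger parallel gripper is mounted at the origin on the work surface. World frame = base frame: x ahead of the robot, y to its left, z up, the work surface at z = 0. Lengths are in m, angles in rad, forces in N, time in s.
With the tool pointing down it reaches from about 0.4 to 0.925 m from the base axis. Payload 5.6 kg.
Tool frame: the origin (TCP) lies between the finger pads; the fingertips stand 22 mm ahead of it and the grasp point (between the pads) lies 3 mm ahead of it; z points along the fingers, y is the direction in which the jaws open and shut (so a half turn about z gives the same grasp; the last joint's range is limited). The gripper opens to 85 mm and grips with 20 to 120 N. Pads are 22 mm wide; open, the fingers measure 114 mm over their backs; the gripper's body (76 mm by 85 mm) begins 54 mm behind the grasp point. The pads swing forward as they close: fully open they stand 13 mm farther back than shut.
Start: joints at [1.164, 0.468, -0.012, 1.603, 0.006, 1.071, -0.056], TCP at [0.231, -0.607, 0.253] pointing down, gripper open.
Joint ranges: [-2.53, 2.53], [-0.31, 2.02], [-1.57, 1.55], [0.28, 2.44], [-1.29, 4.43], [0.15, 1.84], [-2.92, 2.92]. Speed limits (rad/s): [2.57, 2.57, 3.14, 3.14, 3.14, 3.14, 3.14].

INTERFACE

Orientations are given as a 3x3 rotation matrix whose columns are the frame's x, y, z axes.
In Python, from bench import get_state, capture, camera_params, close_job gives the robot as it stands.
- The arm moves only by the shell command python3 -m pendant 'ROWS'. ROWS is a JSON object of lists of equal length, an entry for each row: "slide": the shift along the tool's x, y, z in units of 25 mm (1.0 is 25 mm), a list of three; "turn": the turn about the tool's z in units of 6 degrees (1.0 is 6 degrees); "fingers": the finger opening in mm, from 0 to 85.4. A call has exactly 5 rows; each row shifts and turns the commanded pose from where the row before left it, along the tool's axes as they then stand; what a row does not reach is not made up. A row lasts 1/10 s, in which the tool goes at most 50 mm and 8.59 degrees, less where a joint would pass 70% of its speed; a pose out of reach is approached as far as the arm can. A call is refused whole if a number of a shift passes 1 or a number of a turn 1, either way. A call with a gripper value outside its range is refused whole. The fingers move at their own pace and stop on an object; the grip force is fixed at half the most. Time passes only in rows, so rows that do not move let the fingers close, or fill a call up. It gives the time, the measured TCP pose, the force and the opening at its end, in the units of the state.
- get_state(): the state, without advancing time (a new reading comes with each control period).
- capture(name): name is "side" or "top" or "wrist"; returns (picture, depth): 400x640x3 uint8, red, green, blue; 400x640 float32, m along the optical axis (not along the pixel's ray), 0 where there is no reading.
- camera_params(name): a dict with "fovy" (degrees; the focal length in pixels is half the picture's height over the tangent of half this angle, whatever the lens; pixels are square), "cx", "cy" (the principal point, pixels), "k1" (the pictures are not rectified: a ray, as slopes to the right and down, at radius r is drawn at 1 + k1 r^2 times it, then the intrinsics apply), "T" (4x4, takes a point from camera to world coordinates). Camera axes: x right, y up, looking along -z (the intrinsics and any distortion apply to the point x, -y, -z); pixel columns grow to the right and rows downward; lengths in m; the calibration is good to about 2 mm. A picture is of the moment at which its call begins: read the wrist's pose just before it. camera_params takes no time and is no camera call; for the wrist camera it gives the pose at the moment of the call.
- close_job(): hands the job in, once; it reports no verdict.
The state is a dict: "clock": time; "joint_pos": joint angles; "qvel": joint speeds; "joint_efforts": joint torques, N m; "tcp_pos": TCP position; "tool_rot": TCP orientation; "force": force on the tool from outside, world axes, zero at the start; "wrist_torque": the same for the moment, N m; "opening": opening from 0.0 (shut) to 1.0 (fully open).
Only numpy, scipy, OpenCV 4.12 (cv2) and the standard library are available. Lean on these libraries where they do the work, as an engineer would, in place of code of your own. Each camera call takes 0.05 s, during which the arm holds its last target.

TASK

Two identical hinged steel cases stand on the shop counter and one of them has a stiff hinge. Try each by lifting its lid by the tongue about a third of the way open or more, first the case on the robot's left, then the one on its right. Then put the stiff case down gently, upright and flat inside the plywood reject tray, and leave the good case where it stands with its lid shut.

Things in the scene. Friction and masses are not known exactly. Their poses are not given: they have to be found in the camera images.
- case_a: One of two identical loose hinged steel cases; either may stand on the left. Box 96 long (x), 60 wide (y), 30 mm high; 38 mm with the lid; about 0.5 kg; its long sides, 60 mm apart, are free for picking it up. Origin: centre of its underside, z up. +x points to the hinge, -x to the front with the tongue, which faces the robot within 20 degrees. Hinge axis along y at x = +48, z = +30 mm.
- case_b: The other case, same sizes. The lid of each is 56 mm wide; its dark tongue, 14 wide (y) and 8 mm thick, juts out 40 mm in front at x = -48 to -88, z = +30 to +38 mm, free beneath: pinch its sides near the end from above and swing it about the hinge. The case stays put under a lid moved along its arc.
- lid_a (a joint): Lid angle of case_a, rad: 0 shut (as it starts), growing as the tongue rises, stop at 1.9. Of the two cases exactly one is stiff: its lid takes about 0.8 N at the tongue to lift and stays where it is let go. The other, good lid takes about 0.2 N and falls shut by itself when let go less than upright.
- lid_b (a joint): Lid angle of case_b, rad, likewise: 0 shut (as it starts), growing as the tongue rises, stop at 1.9.
- tray: Low open plywood reject tray, fixed: 190 (x) by 160 (y) by 18 mm high outside, walls and floor 5 mm, inside 180 by 150 mm. Origin: centre of its underside, z up, x along its longer side. It stands left of, between or right of the cases. Bystanders beyond the work, not part of the job: a brown jar, a clear jar with red cap, a flat round tin, all under 90 mm high.
Mind the look-alikes: they are no part of the job. Leave any purple or red look-alike of the case_b alone.

How it is judged:
On the way, in this order (a step that is already met when the one before it is completed fails the run):
1. the lid of the left-hand case is lifted past 0.45 rad while the other is shut (((y of case_a in the frame of case_b above 0 m and value of joint lid_a above 0.45 rad and value of joint lid_b below 0.15 rad) or (y of case_a in the frame of case_b below 0 m and value of joint lid_b above 0.45 rad and value of joint lid_a below 0.15 rad))), for 0.1 s.
2. the lid of the right-hand case is lifted past 0.45 rad (((y of case_a in the frame of case_b above 0 m and value of joint lid_b above 0.45 rad) or (y of case_a in the frame of case_b below 0 m and value of joint lid_a above 0.45 rad))), for 0.1 s.
3. the stiff case is lowered into the tray, still held by the fingers when within 15 mm of its floor (z of case_a in the frame of tray below 0.02 m and x of case_a in the frame of tray between -0.06 and 0.06 m and y of case_a in the frame of tray between -0.06 and 0.06 m and contact force between the fingers and case_a above 0.5 N), for 0.05 s.
At the end, for the whole second after the job is handed in: The stiff case lies upright and flat on the floor inside the reject tray (its lid may be open or shut), at rest; the good case stands within 30 mm of where it began, upright, with its lid shut (below 0.1 rad) (z of case_a in the frame of tray between 0.001 and 0.01 m and x of case_a in the frame of tray between -0.06 and 0.06 m and y of case_a in the frame of tray between -0.06 and 0.06 m and angle between each of case_a, case_b's own z axis and vertical below 0.08 rad and linear speed of each of case_a, case_b below 0.02 m/s and distance of case_b from where it was at the start of the episode below 0.03 m and value of joint lid_b below 0.1 rad); the robot touches nothing.
It also fails if it takes over 67 s, if anything falls off the work surface, if the arm or the gripper's body presses on something with over 40 N, if the wrist force passes 120 N, or if a joint passes its speed limit or range.

## Working session

There is one attempt and no reset: what is moved stays moved. The work goes in short steps, Python scripts to look and compute and a shell command to move; the robot and the scene stay as the last step left them, time stands still between calls to the robot, and variables do not carry over. Pictures are saved under pics/ and viewed, and the job is handed in when it is done.

```bash
mkdir -p pics; ls; python3 - <<'E'
from bench import *
import cv2, numpy as np
s=get_state(); print({k:np.round(v,3).tolist() for k,v in s.items()})
for n in("side","top"):
    im,d=capture(n); cv2.imwrite(f"pics/{n}0.png",im[:,:,::-1]); np.savez(f"pics/{n}0.npz",im=im,d=d)
    p=camera_params(n); print(n,{k:np.round(v,4).tolist() for k,v in p.items()})
E
```

```text
pics
{'clock': 0.0, 'joint_pos': [1.164, 0.468, -0.012, 1.604, 0.006, 1.071, -0.056], 'qvel': [0.001, 0.0, 0.0, -0.001, -0.001, -0.001, 0.0], 'joint_efforts': [-0.001, -53.238, 0.021, -25.13, 0.011, 0.008, 0.0], 'tcp_pos': [0.231, -0.607, 0.252], 'tool_rot': [[0.935, 0.356, -0.001], [0.356, -0.935, 0.002], [-0.0, -0.002, -1.0]], 'force': [0.371, -0.954, 0.037], 'wrist_torque': [-0.013, 0.001, 0.056], 'opening': 0.997}
side {'fovy': 54.313, 'cx': 321.4949, 'cy': 195.8382, 'k1': -0.0717, 'T': [[0.9926, 0.0913, -0.0804, 0.4959], [-0.1216, 0.7655, -0.6318, -0.6205], [0.0039, 0.6369, 0.7709, 0.7728], [0.0, 0.0, 0.0, 1.0]]}
top {'fovy': 42.133, 'cx': 317.5833, 'cy': 198.176, 'k1': -0.1701, 'T': [[0.0084, 0.9983, -0.0577, 0.4742], [-0.9999, 0.0091, 0.0122, -0.0227], [0.0127, 0.0576, 0.9983, 1.2099], [0.0, 0.0, 0.0, 1.0]]}
```

View pics/top0.png

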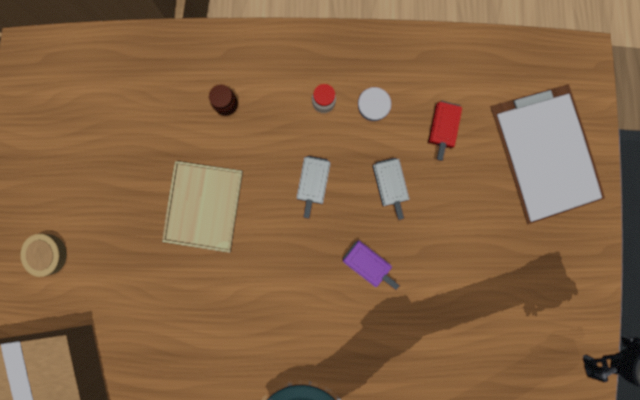

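View pics/side0.png

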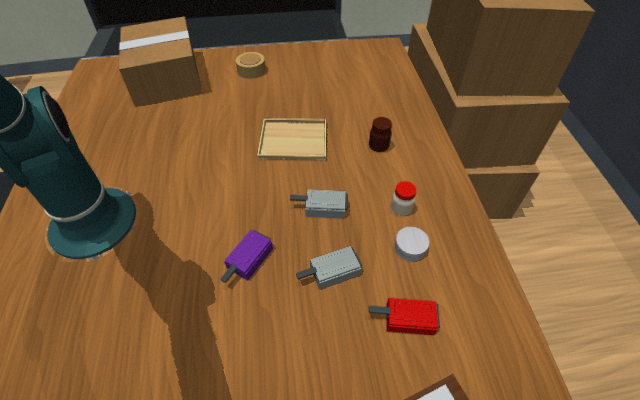

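The top view shows the left case at about (313,180), the right case at (391,183), both with tongues toward the robot. The tray is at (203,206), with the purple look-alike at (370,264) and the red one at (445,125).

```bash
cat > h.py <<'E'
import numpy as np, cv2
from bench import *
def ray(p,uv):
    f=200/np.tan(np.radians(p["fovy"])/2)
    K=np.array([[f,0,p["cx"]],[0,f,p["cy"]],[0,0,1.]])
    q=cv2.undistortPoints(np.array(uv,float).reshape(-1,1,2),K,np.array([p["k1"],0,0,0.]))[:,0]
    T=p["T"]; d=np.c_[q[:,0],-q[:,1],-np.ones(len(q))]@T[:3,:3].T
    return T[:3,3],d
def plane(p,uv,z):
    o,d=ray(p,uv); return o+d*((z-o[2])/d[:,2])[:,None]
def comps(m,mn=60):
    n,l,st,c=cv2.connectedComponentsWithStats(m.astype(np.uint8)); 
    return [(l==i) for i in range(1,n) if st[i,4]>mn]
def rect(p,m,z):
    v,u=np.nonzero(m); P=plane(p,np.c_[u,v],z)[:,:2].astype(np.float32)
    return cv2.minAreaRect(P*1000),P.mean(0)*1000
E
python3 - <<'E'
from h import *
a=np.load("pics/top0.npz"); im,d=a["im"],a["d"]; p=camera_params("top")
h=cv2.cvtColor(im,cv2.COLOR_RGB2HSV)
roi=np.zeros(im.shape[:2],bool); roi[145:225,285:425]=1
big=np.zeros_like(roi)
for nm,m in(("grey",(h[...,1]<60)&(h[...,2]>100)&roi),("dark",(h[...,2]<105)&(h[...,1]<110)&roi)):
    for c in comps(m,30):
        v,u=np.nonzero(c); r,mn=rect(p,c,0.038); print(nm,c.sum(),u.mean().round(1),v.mean().round(1),np.round(r[0]),np.round(r[1]),round(r[2],1),mn.round(1), d[c].min(),np.median(d[c]))
t=(h[...,0]>18)&(h[...,0]<32)&(h[...,2]>150); t[:,:150]=0;t[:,260:]=0;t[:150]=0;t[260:]=0
for c in comps(t,500):
    print("tray",c.sum(),rect(p,c,0.01))
x=np.vstack([cv2.resize(im[140:230,280:430],(750,450),interpolation=cv2.INTER_NEAREST)])
cv2.imwrite("pics/z.png",x[:,:,::-1])
E
```

```text
grey 1156 313.2 179.8 [584. -27.] [ 61. 100.] 79.8 [583.5 -26.6] 0.0 1.1756786
grey 1141 390.9 181.7 [ 581. -204.] [98. 61.] 14.2 [ 581.1 -203.6] 0.0 1.1775342
dark 37 317.4 157.7 [634. -35.] [46.  4.] 79.9 [634.  -35.7] 0.0 1.1845548
dark 109 380.0 175.9 [ 587. -177.] [ 46. 112.] 75.3 [ 594.1 -178.8] 0.0 1.1972624
dark 118 307.5 208.4 [518. -15.] [16. 40.] 83.4 [518.7 -14.4] 1.167678 1.1716261
dark 117 398.3 210.3 [ 516. -221.] [40. 15.] 16.9 [ 516.1 -220.7] 1.1674151 1.1735176
tray 5110 (((522.5739135742188, 232.1920166015625), (156.52439880371094, 190.60728454589844), 81.86431121826172), array([523.22614, 228.39177], dtype=float32))
```

View pics/z.png

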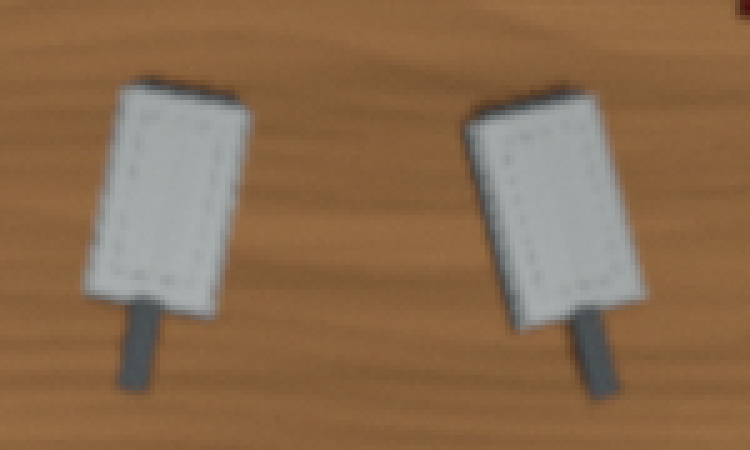

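```bash
python3 -m pendant '{"slide":[[0.93,-0.92,0],[0.93,-0.92,0],[0.93,-0.92,0],[0.93,-0.92,0],[0.93,-0.92,0]],"turn":[0,0,0,0,0],"fingers":[85,85,85,85,85]}'
python3 -m pendant '{"slide":[[0.93,-0.92,0],[0.93,-0.92,0],[0.93,-0.92,0],[0.93,-0.92,0],[0.93,-0.92,0]],"turn":[0,0,0,0,0],"fingers":[85,85,85,85,85]}'
python3 -m pendant '{"slide":[[0.93,-0.92,0],[0.93,-0.92,0],[0.93,-0.92,0],[0.93,-0.92,0],[0.93,-0.92,0]],"turn":[0,0,0,0,0],"fingers":[70,60,50,40,40]}'
```

```text
clock: 0.6
tcp_pos: [0.2992, -0.4571, 0.2529]
tool_rot: [[0.935, 0.356, -0.0], [0.356, -0.935, 0.001], [-0.0, -0.001, -1.0]]
force: [0.7, 0.2, 0.0]
opening: 1.0
clock: 1.1
tcp_pos: [0.3669, -0.3084, 0.2531]
tool_rot: [[0.935, 0.356, -0.0], [0.356, -0.935, 0.0], [-0.0, -0.0, -1.0]]
force: [0.5, -0.3, 0.2]
opening: 0.995
clock: 1.6
tcp_pos: [0.4346, -0.1597, 0.2531]
tool_rot: [[0.935, 0.356, -0.0], [0.356, -0.935, -0.0], [-0.0, -0.0, -1.0]]
force: [0.4, -0.6, -0.0]
opening: 0.467
```

```bash
python3 -m pendant '{"slide":[[0.93,-0.92,0],[0.93,-0.92,0],[0.93,-0.92,0],[0.93,-0.92,0],[0.93,-0.92,0]],"turn":[0,0,0,0,0],"fingers":[40,40,40,40,40]}'
python3 -m pendant '{"slide":[[0,0,0],[0,0,0],[0,0,0],[0,0,0],[0,0,0]],"turn":[1,1,1,1,1],"fingers":[40,40,40,40,40]}'
python3 - <<'E'
from h import *
p=camera_params("wrist"); im,d=capture("wrist"); np.savez("pics/w1.npz",im=im,d=d,**p); cv2.imwrite("pics/w1.png",im[:,:,::-1]); print(p); print(get_state()["tcp_pos"])
E
```

```text
clock: 2.1
tcp_pos: [0.5024, -0.011, 0.2531]
tool_rot: [[0.935, 0.356, -0.0], [0.356, -0.935, -0.0], [-0.0, -0.0, -1.0]]
force: [0.3, 0.1, -0.1]
opening: 0.469
clock: 2.6
tcp_pos: [0.5019, -0.0121, 0.2529]
tool_rot: [[0.987, -0.163, -0.001], [-0.163, -0.987, -0.0], [-0.001, 0.0, -1.0]]
force: [0.3, 0.8, -0.6]
opening: 0.465
{'fovy': 60.29091866107481, 'cx': 318.9783925035423, 'cy': 196.59045197202602, 'k1': -0.030852576462114284, 'T': array([[-1.64455931e-01,  9.42719321e-01,  2.90231853e-01,
         5.76209693e-01],
       [-9.86384202e-01, -1.56975219e-01, -4.90406547e-02,
        -2.48140767e-02],
       [-6.72363831e-04, -2.94345142e-01,  9.55698951e-01,
         3.72512995e-01],
       [ 0.00000000e+00,  0.00000000e+00,  0.00000000e+00,
         1.00000000e+00]])}
[ 0.50188408 -0.01217365  0.25293937]
```

View pics/w1.png

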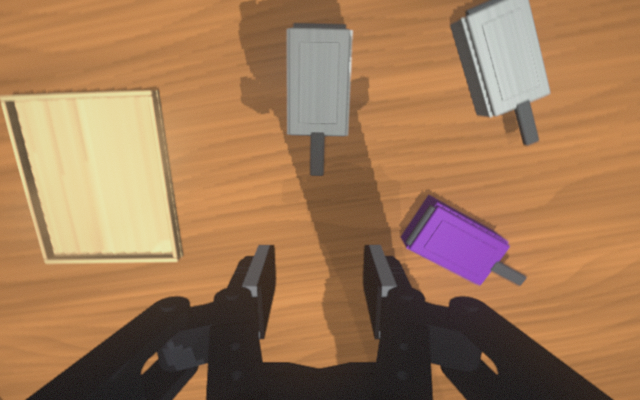

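The wrist view shows the left case with its tongue tip at about (317,175) and the right tongue tip at (530,143).

```bash
python3 - <<'E'
from h import *
a=np.load("pics/w1.npz"); im=a["im"]; p={k:a[k] for k in("fovy","cx","cy","k1","T")}
h=cv2.cvtColor(im,cv2.COLOR_RGB2HSV)
def pr(m,z,nm,mn):
    for c in comps(m,mn):
        v,u=np.nonzero(c); r,me=rect(p,c,z); print(nm,c.sum(),u.mean().round(),v.mean().round(),np.round(r[0],1),np.round(r[1],1),round(r[2],1),me.round(1))
for x0,x1,y0,y1 in((270,370,10,190),(440,560,0,160)):
    roi=np.zeros(im.shape[:2],bool); roi[y0:y1,x0:x1]=1
    pr((h[...,1]<50)&(h[...,2]>115)&roi,.038,"lid",500)
    pr((h[...,1]<70)&(h[...,2]<90)&roi,.038,"dark",200)
E
```

```text
lid 6700 318.0 81.0 [582.8 -25.2] [58.2 94.3] 79.1 [584.8 -25.2]
dark 534 317.0 154.0 [517.7 -12.9] [11.9 41.5] 80.2 [518.4 -12.9]
lid 6879 507.0 55.0 [ 578.2 -199.2] [96.1 60.4] 13.9 [ 579.7 -199.2]
dark 975 468.0 67.0 [ 571.6 -164.4] [88.7  9.3] 13.9 [ 574.3 -163.8]
```

```bash
python3 -m pendant '{"slide":[[0.16,-0.05,0.9],[0,0,0.9],[0,0,0.9],[0,0,0.9],[0,0,0.9]],"turn":[0.2,0,0,0,0],"fingers":[40,40,40,40,40]}'
python3 -m pendant '{"slide":[[0,0,0.9],[0,0,0.9],[0,0,0.9],[0,0,0.9],[0,0,0.5]],"turn":[0,0,0,0,0],"fingers":[40,40,40,40,40]}'
python3 - <<'E'
from h import *
p=camera_params("wrist"); im,d=capture("wrist"); cv2.imwrite("pics/w2.png",im[:,:,::-1]); print(get_state()["tcp_pos"])
E
```

```text
clock: 3.15
tcp_pos: [0.5061, -0.0116, 0.1397]
tool_rot: [[0.984, -0.178, -0.0], [-0.178, -0.984, 0.0], [-0.0, 0.0, -1.0]]
force: [-1.0, 0.0, -0.5]
opening: 0.47
clock: 3.65
tcp_pos: [0.5052, -0.0116, 0.0365]
tool_rot: [[0.984, -0.178, -0.003], [-0.178, -0.984, 0.0], [-0.003, 0.0, -1.0]]
force: [0.3, -0.1, -0.2]
opening: 0.472
[ 0.50455509 -0.01161127  0.0354056 ]
```

View pics/w2.png

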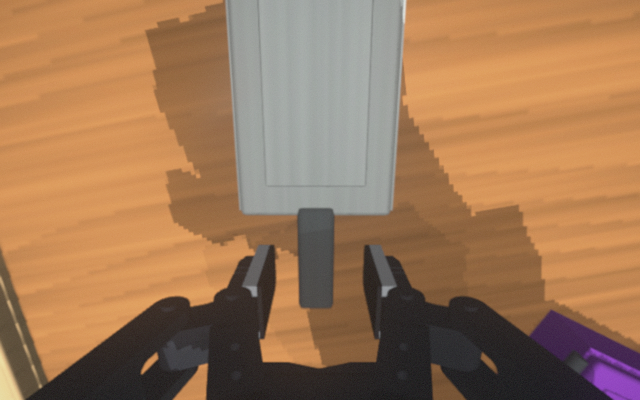

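The tongue lies centred between the pads at (316,260). Closing now.

```bash
python3 -m pendant '{"slide":[[0,0,0],[0,0,0],[0,0,0],[0,0,0],[0,0,0]],"turn":[0,0,0,0,0],"fingers":[20,12,10,10,10]}'
python3 - <<'E'
import numpy as np
R,h=128,4
P=lambda t:np.array([-R*np.cos(t)+h*np.sin(t),-(R*np.sin(t)+h*np.cos(t))])
prev=P(0)
for t in np.arange(.07,.71,.07):
    print(round(t,2),np.round((P(t)-prev)/25,3)); prev=P(t)
E
```

```text
clock: 4.2
tcp_pos: [0.5069, -0.0114, 0.039]
tool_rot: [[0.984, -0.179, 0.002], [-0.179, -0.984, 0.0], [0.002, -0.0, -1.0]]
force: [-0.6, 0.5, 2.0]
opening: 0.148
0.07 [ 0.024 -0.358]
0.14 [ 0.049 -0.355]
0.21 [ 0.073 -0.351]
0.28 [ 0.098 -0.345]
0.35 [ 0.122 -0.337]
0.42 [ 0.145 -0.328]
0.49 [ 0.168 -0.317]
0.56 [ 0.189 -0.304]
0.63 [ 0.21 -0.29]
0.7 [ 0.23  -0.275]
```

```bash
python3 -m pendant '{"slide":[[0.01,0,-0.18],[0.02,0,-0.18],[0.02,0,-0.18],[0.03,0,-0.18],[0.03,0,-0.18]],"turn":[0,0,0,0,0],"fingers":[10,10,10,10,10]}'
python3 - <<'E'
from h import *
im,d=capture("side"); cv2.imwrite("pics/s1.png",cv2.resize(im[150:320,200:440],None,fx=3,fy=3)[:,:,::-1]); print(get_state()["force"],get_state()["wrist_torque"])
E
```

```text
clock: 4.7
tcp_pos: [0.5087, -0.0123, 0.061]
tool_rot: [[0.984, -0.18, -0.001], [-0.18, -0.984, -0.0], [-0.001, 0.0, -1.0]]
force: [-1.0, 0.7, -2.7]
opening: 0.147
[-0.62816896  0.4342126  -2.43472581] [ 0.02661603  0.3904627  -0.03247207]
```

View pics/s1.png

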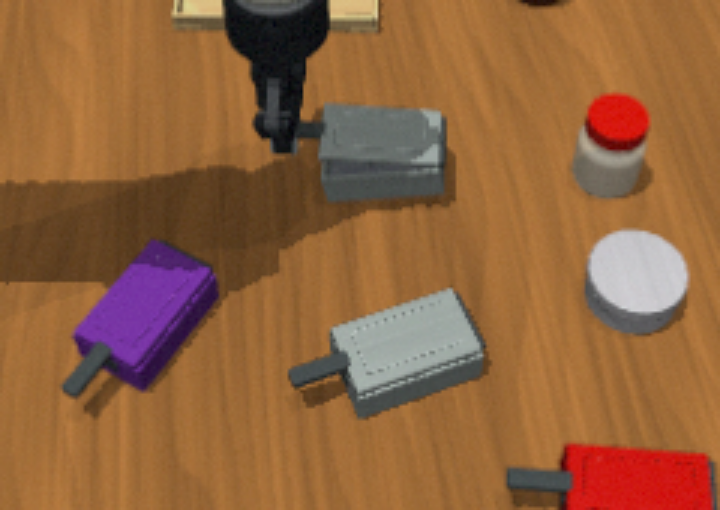

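```bash
python3 -m pendant '{"slide":[[0.04,0,-0.25],[0.06,0,-0.25],[0.07,0,-0.245],[0.085,0,-0.24],[0.095,0,-0.24]],"turn":[0,0,0,0,0],"fingers":[10,10,10,10,10]}'
python3 -m pendant '{"slide":[[0.11,0,-0.235],[0.12,0,-0.23],[0.13,0,-0.225],[0.14,0,-0.22],[0,0,0]],"turn":[0,0,0,0,0],"fingers":[10,10,10,10,10]}'
python3 - <<'E'
from h import *
im,d=capture("side"); cv2.imwrite("pics/s2.png",cv2.resize(im[150:320,200:440],None,fx=3,fy=3)[:,:,::-1]); print(get_state()["force"],get_state()["wrist_torque"])
E
```

```text
clock: 5.25
tcp_pos: [0.5178, -0.0137, 0.0919]
tool_rot: [[0.984, -0.18, 0.0], [-0.18, -0.984, -0.0], [0.0, 0.0, -1.0]]
force: [0.0, -0.5, -4.3]
opening: 0.146
clock: 5.75
tcp_pos: [0.5312, -0.016, 0.1151]
tool_rot: [[0.984, -0.18, 0.002], [-0.18, -0.984, -0.0], [0.002, -0.0, -1.0]]
force: [0.2, 0.4, -4.3]
opening: 0.147
[-1.04256736 -0.14140151 -4.86043187] [0.15742602 0.62508799 0.00712845]
```

View pics/s2.png

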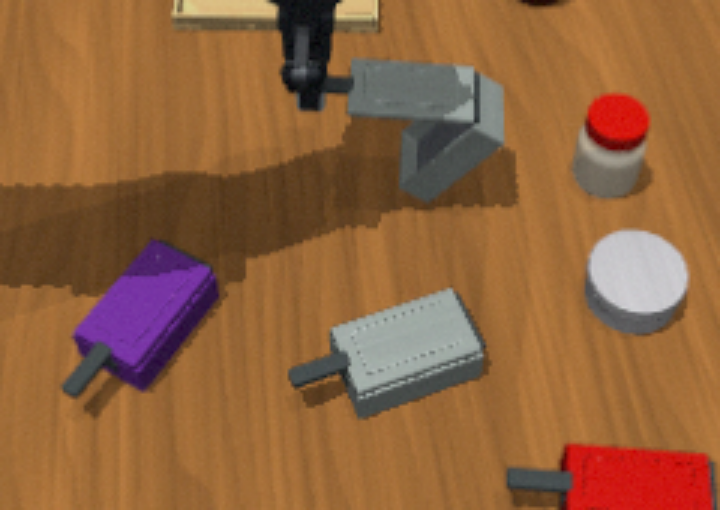

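The side view shows the body tipping on its front edge: the firm pinch locks the tongue's angle, and the lid is still level. I'll reverse the path, then pinch only the tongue's last few millimetres, and lighter.

```bash
python3 -m pendant '{"slide":[[-0.14,0,0.22],[-0.13,0,0.225],[-0.12,0,0.23],[-0.11,0,0.235],[-0.095,0,0.24]],"turn":[0,0,0,0,0],"fingers":[10,10,10,10,10]}'
python3 -m pendant '{"slide":[[-0.085,0,0.24],[-0.07,0,0.245],[-0.06,0,0.25],[-0.04,0,0.25],[0,0,0]],"turn":[0,0,0,0,0],"fingers":[10,10,10,10,10]}'
python3 -m pendant '{"slide":[[-0.03,0,0.18],[-0.03,0,0.18],[-0.02,0,0.18],[-0.02,0,0.18],[-0.01,0,0.16]],"turn":[0,0,0,0,0],"fingers":[10,10,10,10,10]}'
python3 - <<'E'
from h import *
im,d=capture("side"); cv2.imwrite("pics/s3.png",cv2.resize(im[150:320,200:440],None,fx=3,fy=3)[:,:,::-1]); print(get_state()["force"],get_state()["wrist_torque"])
E
```

```text
clock: 6.3
tcp_pos: [0.5162, -0.013, 0.0857]
tool_rot: [[0.984, -0.18, 0.003], [-0.18, -0.984, -0.0], [0.003, -0.0, -1.0]]
force: [0.7, -0.7, 5.4]
opening: 0.147
clock: 6.8
tcp_pos: [0.5082, -0.0119, 0.0597]
tool_rot: [[0.984, -0.18, -0.002], [-0.18, -0.984, 0.0], [-0.002, 0.0, -1.0]]
force: [0.6, -0.6, 4.4]
opening: 0.146
clock: 7.3
tcp_pos: [0.5059, -0.0115, 0.0384]
tool_rot: [[0.984, -0.18, -0.001], [-0.18, -0.984, -0.0], [-0.001, 0.0, -1.0]]
force: [-0.5, 0.4, 3.6]
opening: 0.148
[0.19442684 0.01258735 3.41398772] [-0.00774371 -0.51767964  0.01387854]
```

View pics/s3.png

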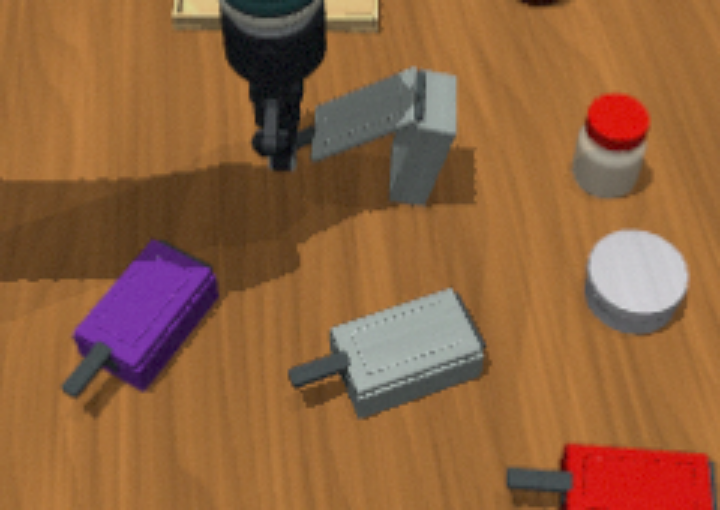

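The side view shows the reversal tipped the case further: the body now stands almost on its front end at (420,150), with the lid sloping down to the fingers. Before mending it, I'll look from other angles.

```bash
python3 - <<'E'
from h import *
im,d=capture("top"); im2,d2=capture("wrist")
p=camera_params("side"); ims,ds=capture("side"); np.savez("pics/s4.npz",im=ims,d=ds)
a=cv2.resize(im[130:240,270:430],(640,440)); cv2.imwrite("pics/t4.png",a[:,:,::-1]); cv2.imwrite("pics/w4.png",im2[:,:,::-1])
# side depth -> world points of case region
f=200/np.tan(np.radians(p["fovy"])/2)
v,u=np.mgrid[150:222,290:372]; dd=ds[150:222,290:372]
K=np.array([[f,0,p["cx"]],[0,f,p["cy"]],[0,0,1.]])
q=cv2.undistortPoints(np.c_[u.ravel(),v.ravel()].astype(float).reshape(-1,1,2),K,np.array([p["k1"],0,0,0]))[:,0]
D=dd.ravel(); P=np.c_[q[:,0]*D,-q[:,1]*D,-D]@p["T"][:3,:3].T+p["T"][:3,3]
h=cv2.cvtColor(ims,cv2.COLOR_RGB2HSV)[150:222,290:372].reshape(-1,3)
m=(h[:,1]<70)&(D>0)&(P[:,2]>0.005)
c=np.array([.9836,-.18]); s=(P[:,:2]-np.array([.584,-.026]))@c; t=(P[:,:2]-np.array([.584,-.026]))@np.array([.18,.9836])
for z0 in np.arange(0,.15,.01):
    k=m&(P[:,2]>=z0)&(P[:,2]<z0+.01)
    if k.sum()>5: print(round(z0,2),k.sum(),"s",np.round(np.percentile(s[k],[3,50,97])*1000),"t",np.round(np.percentile(t[k],[3,97])*1000))
E
```

```text
0.0 65 s [ 9. 14. 30.] t [-32.  26.]
0.01 51 s [-71.  20.  39.] t [-32.  27.]
0.02 64 s [-86.  20.  39.] t [-32.  28.]
0.03 55 s [-84.  24.  43.] t [-32.  24.]
0.04 54 s [-69.  22.  45.] t [-33.   0.]
0.05 110 s [-58. -48.  46.] t [-32.  22.]
0.06 155 s [-68. -36.  47.] t [-32.  21.]
0.07 157 s [-44. -21.  49.] t [-32.  22.]
0.08 171 s [-73.  -8.  52.] t [-32.  21.]
0.09 372 s [-3. 36. 56.] t [-31.  25.]
0.1 169 s [-75.  22.  33.] t [-62.  21.]
0.11 46 s [-79. -72. -60.] t [-64. -15.]
0.12 37 s [-80. -75. -62.] t [-48. -14.]
0.13 15 s [-80. -73. -69.] t [-42. -34.]
0.14 16 s [-78. -72. -57.] t [-39. -30.]
```

View pics/t4.png

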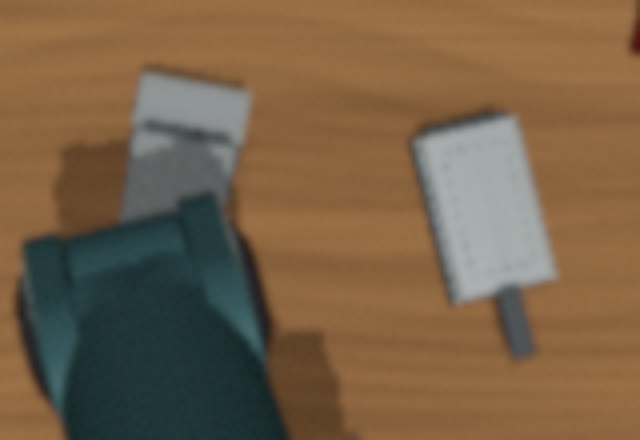

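View pics/w4.png

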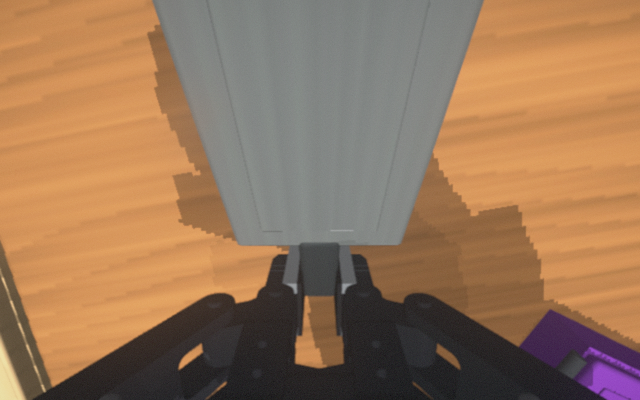

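Depth puts the body at about 75° nose-down, with its front edge 80 mm forward of where it began. I'll push the hinge forward along its arc so the body leans back, then loosen the fingers.

```bash
python3 -m pendant '{"slide":[[0.41,0,0.02],[0.41,0,0.03],[0.41,0,0.08],[0.41,0,0.12],[0.41,0,0.15]],"turn":[0,0,0,0,0],"fingers":[10,10,10,10,10]}'
cat > side.py <<'E'
import sys
from h import *
n=sys.argv[1]; x=list(map(int,sys.argv[2:6])) if len(sys.argv)>2 else [200,440,150,320]
im,d=capture("side"); cv2.imwrite(f"pics/{n}.png",cv2.resize(im[x[2]:x[3],x[0]:x[1]],None,fx=3,fy=3)[:,:,::-1]); s=get_state(); print(s["tcp_pos"],s["force"],s["wrist_torque"],s["opening"])
E
python3 side.py s5
```

```text
clock: 8.0
tcp_pos: [0.559, -0.0211, 0.0289]
tool_rot: [[0.984, -0.18, 0.003], [-0.18, -0.984, 0.0], [0.003, -0.001, -1.0]]
force: [3.4, -0.5, 4.6]
opening: 0.146
[ 0.56052391 -0.02138504  0.02849607] [ 6.06331138 -0.67559662  3.66784304] [-0.09965179 -1.25107983  0.04007423] 0.14759624835057797
```

View pics/s5.png

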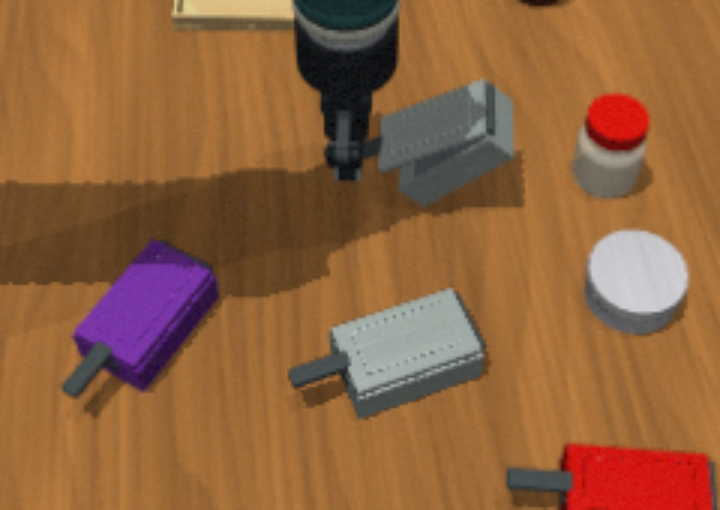

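The body now leans back at about 45°, with the lid nearly on it. Next I'll ease the grip gradually.

```bash
python3 -m pendant '{"slide":[[0,0,0],[0,0,0],[0,0,0],[0,0,0],[0,0,0]],"turn":[0,0,0,0,0],"fingers":[11,11.5,12,12.2,12.4]}'
python3 -m pendant '{"slide":[[0,0,0],[0,0,0],[0,0,0],[0,0,0],[0,0,0]],"turn":[0,0,0,0,0],"fingers":[12.6,12.8,13,13.2,13.4]}'
python3 side.py s6
```

```text
clock: 8.55
tcp_pos: [0.5574, -0.0208, 0.0292]
tool_rot: [[0.984, -0.18, 0.002], [-0.18, -0.984, -0.0], [0.002, -0.0, -1.0]]
force: [3.8, -0.2, 4.6]
opening: 0.15
clock: 9.05
tcp_pos: [0.5567, -0.0207, 0.0288]
tool_rot: [[0.984, -0.18, -0.0], [-0.18, -0.984, -0.0], [-0.0, 0.0, -1.0]]
force: [3.9, -0.1, 3.3]
opening: 0.161
[ 0.55644991 -0.0206807   0.02872366] [3.70007294 0.62117146 3.69778811] [ 0.00726679 -1.01160126 -0.01506408] 0.15854929488950403
```

View pics/s6.png

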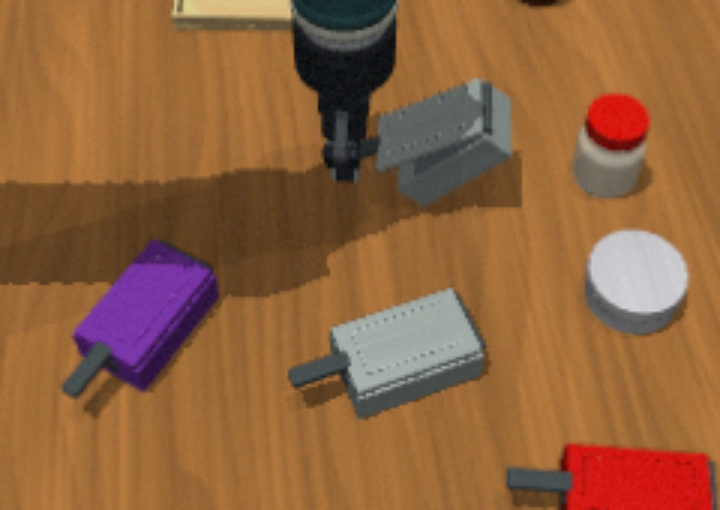

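```bash
python3 -m pendant '{"slide":[[0,0,0],[0,0,0],[0,0,0],[0,0,0],[0,0,0]],"turn":[0,0,0,0,0],"fingers":[13.5,13.6,13.7,13.8,13.9]}'
python3 side.py s7
```

```text
clock: 9.6
tcp_pos: [0.556, -0.0207, 0.0284]
tool_rot: [[0.984, -0.18, -0.002], [-0.18, -0.984, -0.0], [-0.002, 0.0, -1.0]]
force: [3.5, 0.8, 2.1]
opening: 0.168
[ 0.55607752 -0.02071867  0.0284052 ] [2.40723457 0.14367351 0.47178477] [ 0.10233258 -0.49293167  0.05455414] 0.16214088940241067
```

View pics/s7.png

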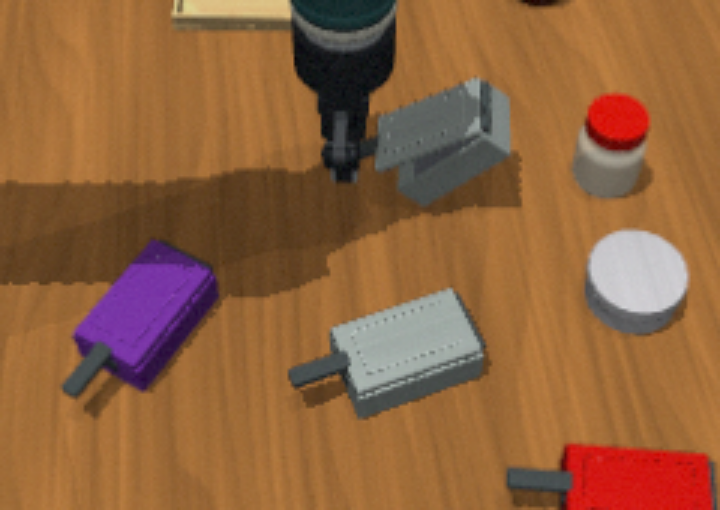

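```bash
python3 -m pendant '{"slide":[[0,0,0],[0,0,0],[0,0,0],[0,0,0],[0,0,0]],"turn":[0,0,0,0,0],"fingers":[14,14.05,14.1,14.15,14.2]}'
python3 -m pendant '{"slide":[[0,0,0],[0,0,0],[0,0,0],[0,0,0],[0,0,0]],"turn":[0,0,0,0,0],"fingers":[14.25,14.3,14.35,14.4,14.4]}'
python3 side.py s8
```

```text
clock: 10.15
tcp_pos: [0.5561, -0.021, 0.0284]
tool_rot: [[0.984, -0.18, -0.001], [-0.18, -0.984, -0.0], [-0.001, 0.001, -1.0]]
force: [0.9, -0.3, 1.2]
opening: 0.169
clock: 10.65
tcp_pos: [0.5567, -0.0207, 0.0288]
tool_rot: [[0.984, -0.18, -0.0], [-0.18, -0.984, -0.0], [-0.0, 0.0, -1.0]]
force: [-0.5, 0.5, -0.2]
opening: 0.171
[ 0.55671613 -0.02075693  0.02874129] [ 0.38140609  0.06587041 -0.3367165 ] [-0.01611335 -0.00828833 -0.06759951] 0.1663957885027218
```

View pics/s8.png

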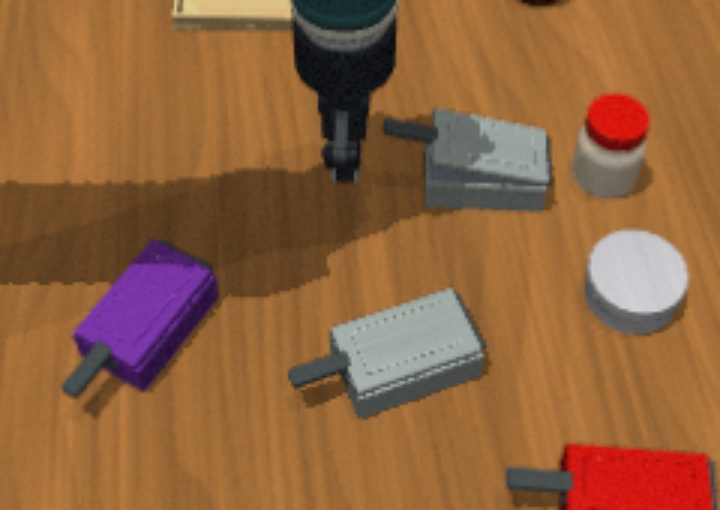

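The case is flat on the counter again, free of the fingers, with its lid ajar. If the lid stays ajar, this is the stiff case.

```bash
python3 -m pendant '{"slide":[[0,0,0],[-0.5,0,-0.3],[-0.5,0,-0.6],[0,0,-0.9],[0,0,-0.9]],"turn":[0,0,0,0,0],"fingers":[40,40,40,40,40]}'
python3 side.py s9
```

```text
clock: 11.2
tcp_pos: [0.5305, -0.016, 0.0971]
tool_rot: [[0.984, -0.179, -0.001], [-0.179, -0.984, -0.0], [-0.001, 0.0, -1.0]]
force: [0.2, -0.4, -0.7]
opening: 0.47
[ 0.53309868 -0.01588224  0.10070253] [0.24043744 0.88349406 2.74856087] [ 0.02034924 -0.07695864  0.03702862] 0.4678166008627501
```

View pics/s9.png

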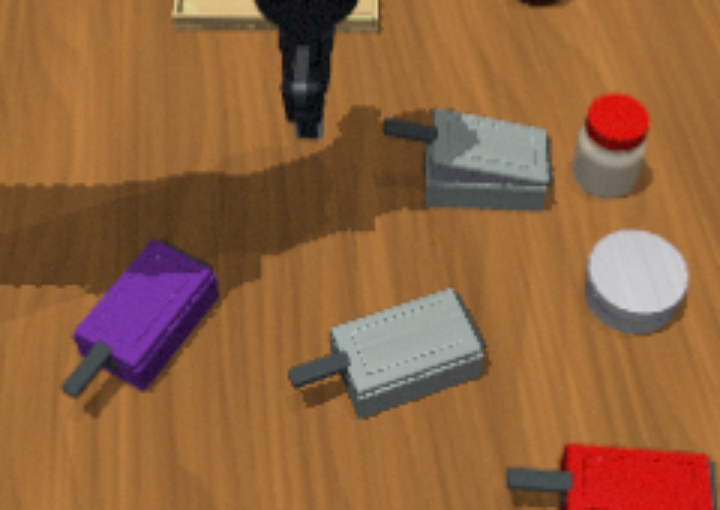

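The lid stayed ajar for half a second with nothing holding it, so the left case is the stiff one. Next is the right case.

```bash
python3 -m pendant '{"slide":[[0,0,-0.9],[0,0.4,-0.9],[0,0.8,-0.9],[0,0.9,-0.9],[0,0.9,-0.9]],"turn":[0,0,0,0,0],"fingers":[40,40,40,40,40]}'
python3 -m pendant '{"slide":[[0,0.9,0],[0,0.9,0],[0,0.9,0],[0,0.9,0],[0,0.9,0]],"turn":[0,0,0,0,0],"fingers":[40,40,40,40,40]}'
python3 -m pendant '{"slide":[[0,0.9,0],[0,0.1,0],[0,0,0],[0,0,0],[0,0,0]],"turn":[-0.8,-0.8,-0.8,-0.8,-0.9],"fingers":[40,40,40,40,40]}'
python3 - <<'E'
from h import *
p=camera_params("wrist"); im,d=capture("wrist"); np.savez("pics/w10.npz",im=im,d=d,**p); cv2.imwrite("pics/w10.png",im[:,:,::-1]); print(get_state()["tcp_pos"])
h=cv2.cvtColor(im,cv2.COLOR_RGB2HSV)
for nm,m in (("lid",(h[...,1]<50)&(h[...,2]>115)),("dark",(h[...,1]<70)&(h[...,2]<90))):
    m=m.copy(); m[200:]=0
    for c in comps(m,200):
        v,u=np.nonzero(c); r,me=rect(p,c,.038); print(nm,c.sum(),u.mean().round(),v.mean().round(),np.round(r[0],1),np.round(r[1],1),round(r[2],1),me.round(1))
E
```

```text
clock: 11.75
tcp_pos: [0.5175, -0.0903, 0.2098]
tool_rot: [[0.984, -0.179, -0.0], [-0.179, -0.984, -0.0], [-0.0, 0.0, -1.0]]
force: [0.6, -0.4, 0.0]
opening: 0.468
clock: 12.25
tcp_pos: [0.4973, -0.2011, 0.209]
tool_rot: [[0.984, -0.18, -0.0], [-0.18, -0.984, -0.0], [-0.0, 0.0, -1.0]]
force: [-0.3, -0.3, -0.4]
opening: 0.464
clock: 12.75
tcp_pos: [0.4932, -0.2248, 0.2089]
tool_rot: [[0.968, 0.25, -0.001], [0.25, -0.968, -0.0], [-0.001, -0.0, -1.0]]
force: [-0.5, 0.4, 0.1]
opening: 0.469
[ 0.49325841 -0.22483601  0.20884895]
lid 9055 319.0 68.0 [ 580.  -202.6] [94.5 58.4] 14.4 [ 582.2 -202.1]
lid 613 634.0 174.0 [ 575.4 -488.4] [66.8 13.9] 29.7 [ 569.4 -494.6]
dark 244 322.0 4.0 [ 628.1 -191.6] [ 2.8 41.8] 14.4 [ 628.3 -192.6]
dark 648 319.0 154.0 [ 516.4 -219.2] [40.4 12. ] 14.1 [ 516.5 -218.8]
```

View pics/w10.png

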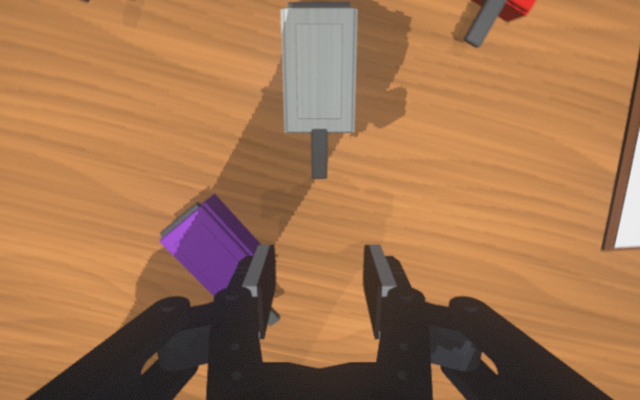

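```bash
python3 - <<'E'
from h import *
a=np.load("pics/w10.npz"); p={k:a[k] for k in("fovy","cx","cy","k1","T")}
print(plane(p,[[260,255],[213,197],[278,318],[320,178]],.038).round(3))
E
```

```text
[[ 0.411 -0.189  0.038]
 [ 0.456 -0.138  0.038]
 [ 0.347 -0.22   0.038]
 [ 0.496 -0.225  0.038]]
```

```bash
python3 -m pendant '{"slide":[[0,0,0.8],[0,0,0.8],[0,0,0.8],[0,0,0.8],[0,0,0.8]],"turn":[0,0,0,0,0],"fingers":[30,30,30,30,30]}'
python3 -m pendant '{"slide":[[0,0,0.8],[0,0,0.8],[0,0,0.8],[0,0,0.5],[0,0,0]],"turn":[0,0,0,0,0],"fingers":[30,30,30,20,16]}'
python3 - <<'E'
from h import *
p=camera_params("wrist"); im,d=capture("wrist"); cv2.imwrite("pics/w11.png",im[:,:,::-1]); print(get_state()["tcp_pos"])
E
```

```text
clock: 13.3
tcp_pos: [0.4935, -0.2249, 0.1083]
tool_rot: [[0.97, 0.244, -0.0], [0.244, -0.97, -0.0], [-0.0, 0.0, -1.0]]
force: [0.0, -0.3, 0.3]
opening: 0.353
clock: 13.8
tcp_pos: [0.4927, -0.2246, 0.0349]
tool_rot: [[0.969, 0.245, -0.003], [0.245, -0.969, 0.001], [-0.003, -0.002, -1.0]]
force: [-0.5, 1.0, -0.9]
opening: 0.187
[ 0.49360106 -0.22494265  0.03600551]
```

View pics/w11.png

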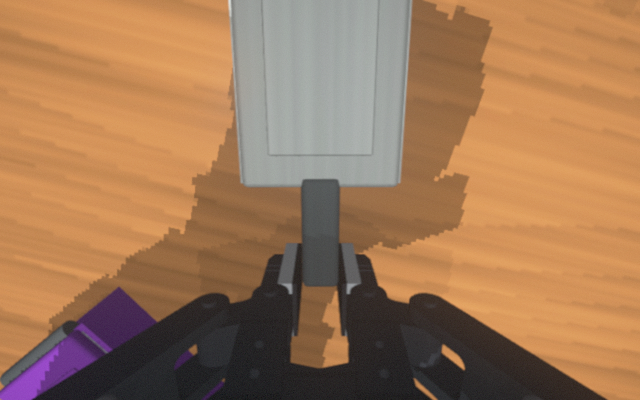

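The tongue end is centred between the pads at (320,262). A light pinch next, then a small test lift.

```bash
python3 -m pendant '{"slide":[[0,0,0],[0,0,0],[0,0,0],[0,0,0],[0,0,0]],"turn":[0,0,0,0,0],"fingers":[15,14.5,14,13.6,13.5]}'
python3 -m pendant '{"slide":[[0.01,0,-0.15],[0.01,0,-0.15],[0.02,0,-0.15],[0.02,0,-0.15],[0.02,0,-0.15]],"turn":[0,0,0,0,0],"fingers":[13.5,13.5,13.5,13.5,13.5]}'
python3 side.py s11
```

```text
clock: 14.35
tcp_pos: [0.4944, -0.2253, 0.0367]
tool_rot: [[0.969, 0.246, 0.001], [0.246, -0.969, -0.0], [0.0, 0.0, -1.0]]
force: [-1.3, 1.7, 2.1]
opening: 0.161
clock: 14.85
tcp_pos: [0.4962, -0.2248, 0.0554]
tool_rot: [[0.969, 0.246, 0.0], [0.246, -0.969, -0.0], [0.0, 0.0, -1.0]]
force: [0.6, 0.9, -1.2]
opening: 0.161
[ 0.49636444 -0.2249542   0.05590205] [-0.21033111  1.2236347  -0.4695631 ] [0.23873671 0.15249669 0.08387339] 0.16302122945199327
```

View pics/s11.png

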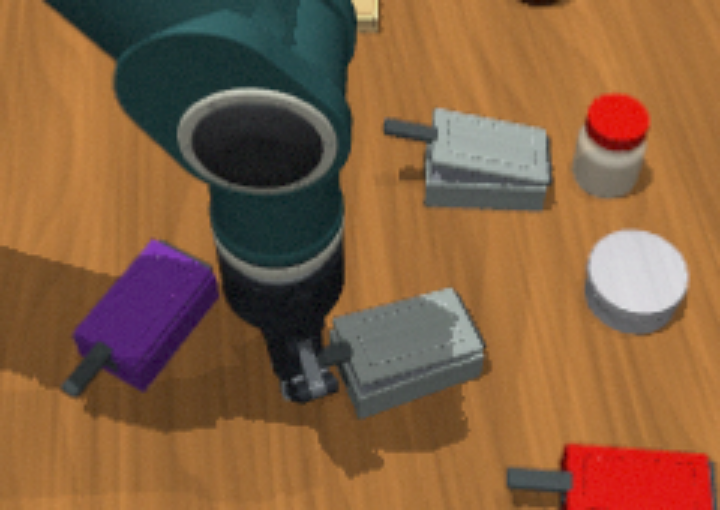

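The right lid is lifting and its body stays flat, so I'll carry on along the arc.

```bash
python3 -m pendant '{"slide":[[0.04,0,-0.26],[0.05,0,-0.26],[0.06,0,-0.255],[0.075,0,-0.25],[0.09,0,-0.25]],"turn":[0,0,0,0,0],"fingers":[13.5,13.5,13.5,13.5,13.5]}'
python3 side.py s12
```

```text
clock: 15.4
tcp_pos: [0.5042, -0.223, 0.0876]
tool_rot: [[0.969, 0.246, 0.001], [0.246, -0.969, -0.0], [0.001, 0.0, -1.0]]
force: [2.6, 1.1, -2.6]
opening: 0.159
[ 0.5046316  -0.2229771   0.08846782] [ 0.70146232  1.21059674 -0.12857611] [ 0.25122501 -0.09877581  0.06218037] 0.1621469243078821
```

View pics/s12.png

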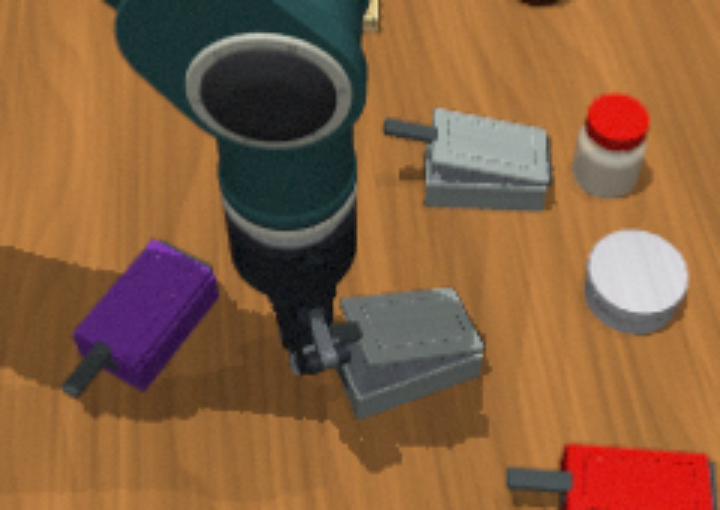

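```bash
python3 -m pendant '{"slide":[[0.1,0,-0.24],[0.11,0,-0.235],[0.12,0,-0.23],[0.13,0,-0.22],[0.14,0,-0.215]],"turn":[0,0,0,0,0],"fingers":[13.5,13.5,13.5,13.5,13.5]}'
python3 -m pendant '{"slide":[[0.1,0,-0.14],[0,0,0],[0,0,0],[0,0,0],[0,0,0]],"turn":[0,0,0,0,0],"fingers":[13.5,13.5,13.5,13.5,13.5]}'
python3 side.py s13
```

```text
clock: 15.95
tcp_pos: [0.5185, -0.2191, 0.1158]
tool_rot: [[0.969, 0.246, -0.0], [0.246, -0.969, -0.0], [-0.0, -0.0, -1.0]]
force: [1.1, 0.4, -2.0]
opening: 0.159
clock: 16.45
tcp_pos: [0.5205, -0.2187, 0.1187]
tool_rot: [[0.969, 0.246, -0.0], [0.246, -0.969, 0.0], [-0.0, -0.0, -1.0]]
force: [2.9, 0.3, -2.2]
opening: 0.163
[ 0.52050106 -0.21867068  0.11868531] [ 3.30762334 -0.07322478 -2.46500614] [ 0.11106586 -0.35728211  0.02590595] 0.15874032238796534
```

View pics/s13.png

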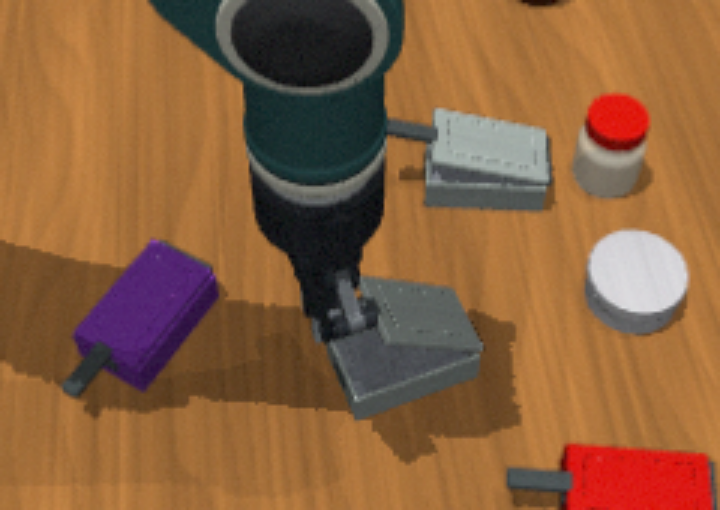

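The right lid stands at about 0.65 rad with the case flat and in place. I'll lower it partway and let go.

```bash
python3 -m pendant '{"slide":[[-0.12,0,0.16],[-0.14,0,0.215],[-0.13,0,0.22],[-0.12,0,0.23],[-0.11,0,0.235]],"turn":[0,0,0,0,0],"fingers":[13.5,13.5,13.5,13.5,13.5]}'
python3 -m pendant '{"slide":[[-0.1,0,0.24],[-0.09,0,0.25],[-0.075,0,0.25],[0,0,0],[0,0,0]],"turn":[0,0,0,0,0],"fingers":[13.5,13.5,13.5,13.5,13.5]}'
python3 -m pendant '{"slide":[[0,0,0],[0,0,0],[0,0,0],[0,0,0],[0,0,0]],"turn":[0,0,0,0,0],"fingers":[13.8,14.1,14.5,20,30]}'
python3 side.py s14
```

```text
clock: 17.0
tcp_pos: [0.5041, -0.223, 0.0916]
tool_rot: [[0.969, 0.245, -0.003], [0.245, -0.969, -0.0], [-0.003, -0.0, -1.0]]
force: [-3.2, -1.3, 2.5]
opening: 0.16
clock: 17.5
tcp_pos: [0.4984, -0.2242, 0.0735]
tool_rot: [[0.969, 0.246, -0.002], [0.246, -0.969, 0.0], [-0.002, -0.001, -1.0]]
force: [-4.2, -0.5, 1.7]
opening: 0.163
clock: 18.0
tcp_pos: [0.5, -0.2238, 0.0742]
tool_rot: [[0.969, 0.246, 0.001], [0.246, -0.969, -0.0], [0.001, 0.0, -1.0]]
force: [0.2, 0.2, -0.1]
opening: 0.347
[ 0.49973368 -0.22391469  0.07408424] [-0.67977416  0.18998657 -0.50875048] [-0.08217694 -0.00541469 -0.01373022] 0.3505114904138757
```

View pics/s14.png

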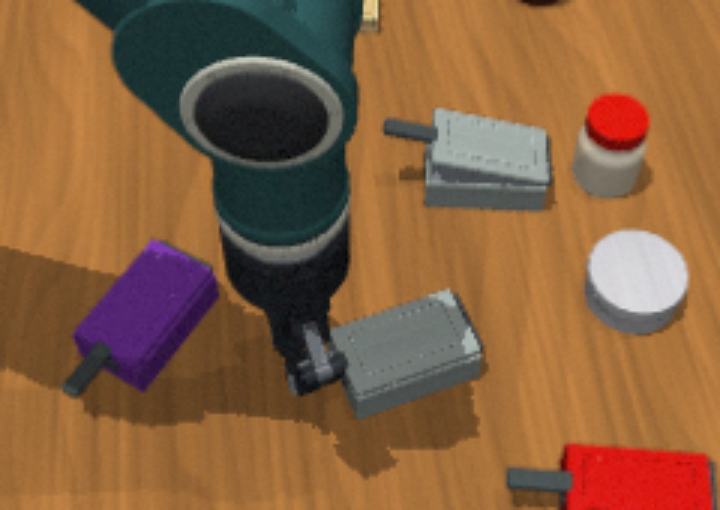

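The right lid fell shut by itself, which confirms it is the good case. Raising now and going back to the stiff one.

```bash
python3 -m pendant '{"slide":[[0,0,-0.9],[0,0,-0.9],[0,-0.2,-0.9],[0.2,-0.6,-0.9],[0.5,-0.8,-0.9]],"turn":[0,0,0,0,0],"fingers":[30,30,30,10,0]}'
python3 -m pendant '{"slide":[[0.5,-0.9,-0.4],[0.5,-0.9,-0.4],[0.5,-0.9,0],[0.5,-0.9,0],[0.5,-0.9,0]],"turn":[0,0,0,0,0],"fingers":[0,0,0,0,0]}'
python3 -m pendant '{"slide":[[0.5,-0.9,0],[0.5,-0.1,0],[0.3,0,0],[0.3,0,0],[0,0,0]],"turn":[0,0.2,1,1,1],"fingers":[0,0,0,0,0]}'
python3 -m pendant '{"slide":[[0,0,0],[0,0,0],[0,0,0],[0,0,0],[0,0,0]],"turn":[0.8,0.1,0,0,0],"fingers":[0,0,0,0,0]}'
cat > look.py <<'E'
from h import *
import sys
p=camera_params("wrist"); im,d=capture("wrist"); np.savez("pics/%s.npz"%sys.argv[1],im=im,d=d,**p); cv2.imwrite("pics/%s.png"%sys.argv[1],im[:,:,::-1]); s=get_state();print(s["tcp_pos"],s["tool_rot"][:2,0])
E
python3 look.py w15
python3 side.py s15; python3 - <<'E'
from h import *
im,d=capture("top"); np.savez("pics/t15.npz",im=im,d=d); cv2.imwrite("pics/t15.png",im[:,:,::-1])
E
```

```text
clock: 18.55
tcp_pos: [0.5057, -0.1818, 0.1873]
tool_rot: [[0.97, 0.243, -0.0], [0.243, -0.97, -0.001], [-0.0, 0.001, -1.0]]
force: [0.7, -0.0, -1.0]
opening: 0.019
clock: 19.05
tcp_pos: [0.5396, -0.0554, 0.2067]
tool_rot: [[0.969, 0.246, 0.001], [0.246, -0.969, -0.0], [0.001, 0.0, -1.0]]
force: [-0.0, -0.1, -0.5]
opening: -0.003
clock: 19.55
tcp_pos: [0.573, -0.023, 0.2064]
tool_rot: [[0.996, -0.09, 0.001], [-0.09, -0.996, 0.0], [0.001, -0.001, -1.0]]
force: [-0.7, -0.0, -1.2]
opening: -0.0
clock: 20.05
tcp_pos: [0.5721, -0.0236, 0.2064]
tool_rot: [[0.984, -0.179, 0.0], [-0.179, -0.984, 0.0], [0.0, -0.0, -1.0]]
force: [-0.1, -0.1, 0.1]
opening: -0.001
[ 0.57208394 -0.02359454  0.20640534] [ 0.983791   -0.17931888]
[ 0.57207206 -0.02362789  0.20638501] [ 0.62483778 -0.04900691 -0.5865769 ] [-0.01930573  0.00569988  0.02418546] 0.0008204266338973266
```

View pics/w15.png

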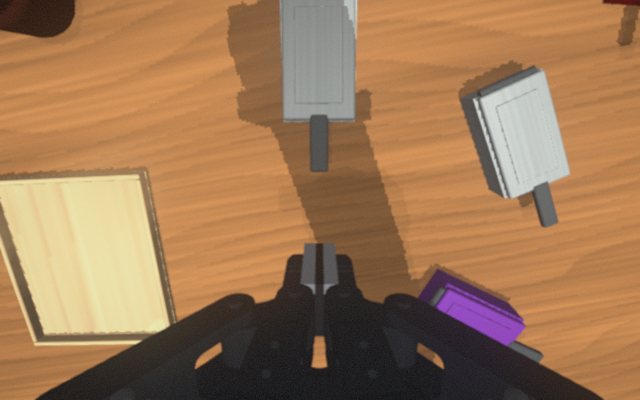

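View pics/t15.png

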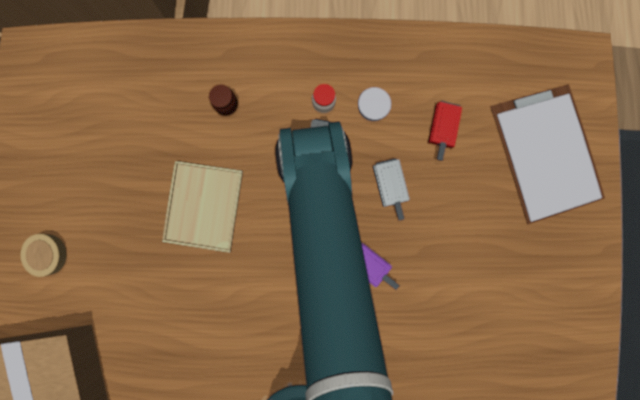

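View pics/s15.png

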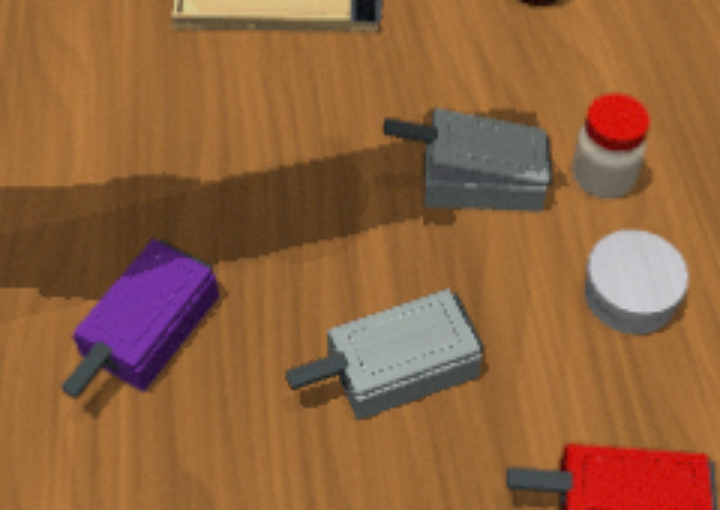

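The good case's lid is shut and it has barely moved. The stiff case's lid is slightly ajar, with its tongue at (319,143) in the wrist view.

```bash
python3 - <<'E'
from h import *
a=np.load("pics/w15.npz"); im,d=a["im"],a["d"]; p={k:a[k] for k in("fovy","cx","cy","k1","T")}
def pt(u,v):
    D=np.median(d[v-1:v+2,u-1:u+2]); o,r=ray(p,[[u,v]]); q=r[0]; return (o+q*D).round(4)
for u,v in((319,165),(319,125),(290,115),(350,115),(320,100),(320,60),(320,20),(284,8),(356,8)): print(u,v,pt(u,v))
h=cv2.cvtColor(im,cv2.COLOR_RGB2HSV); m=(h[...,1]<50)&(h[...,2]>115)
m[240:]=0; m[:,:440]=0; m[:,590:]=0
for c in comps(m,300): print("good",rect(p,c,.038))
m=(h[...,1]<70)&(h[...,2]<90); m[240:]=0;m[:170]=0; m[:,:440]=0
for c in comps(m,300): print("good tongue",rect(p,c,.038))
E
```

```text
319 165 [ 0.5926 -0.0274  0.0664]
319 125 [ 0.6218 -0.0328  0.0597]
290 115 [ 0.6329 -0.0123  0.0566]
350 115 [ 0.6247 -0.0574  0.0565]
320 100 [ 0.6397 -0.0368  0.0557]
320 60 [ 0.6682 -0.042   0.049 ]
320 20 [ 0.6966 -0.0472  0.0425]
284 8 [ 0.7104 -0.0221  0.0385]
356 8 [ 0.7025 -0.0769  0.0285]
good (((579.2785034179688, -199.2289276123047), (97.10282897949219, 60.07782745361328), 14.44093132019043), array([ 581.14197, -199.53445], dtype=float32))
```

```bash
python3 -m pendant '{"slide":[[0.6,0,0.8],[0.6,0,0.8],[0,0,0.8],[0,0,0.8],[0,0,0.8]],"turn":[0,0,0,0,0],"fingers":[0,0,0,0,0]}'
python3 -m pendant '{"slide":[[0,0,0.4],[0,0,0.35],[0,0,0.35],[0,0,0.3],[0,0,0.3]],"turn":[0,0,0,0,0],"fingers":[0,0,0,0,0]}'
python3 -m pendant '{"slide":[[0,0,0.15],[0,0,0.1],[0,0,0],[0,0,0],[0,0,0]],"turn":[0,0,0,0,0],"fingers":[0,0,0,0,0]}'
python3 side.py s16
```

```text
clock: 20.7
tcp_pos: [0.6017, -0.029, 0.1055]
tool_rot: [[0.984, -0.18, -0.0], [-0.18, -0.984, 0.0], [-0.0, -0.0, -1.0]]
force: [-0.4, 0.3, -0.1]
opening: 0.001
clock: 21.2
tcp_pos: [0.602, -0.029, 0.0639]
tool_rot: [[0.984, -0.18, 0.001], [-0.18, -0.984, -0.0], [0.001, -0.0, -1.0]]
force: [-0.9, 0.1, 1.1]
opening: 0.005
clock: 21.7
tcp_pos: [0.6016, -0.0289, 0.0598]
tool_rot: [[0.984, -0.18, -0.0], [-0.18, -0.984, -0.001], [-0.0, 0.001, -1.0]]
force: [-6.6, 0.2, 16.5]
opening: -0.003
[ 0.60154209 -0.02885578  0.05980867] [-5.97893493 -0.23580344 16.57653162] [ 0.01302264  1.44329229 -0.03549219] -0.0001152848208341271
```

View pics/s16.png

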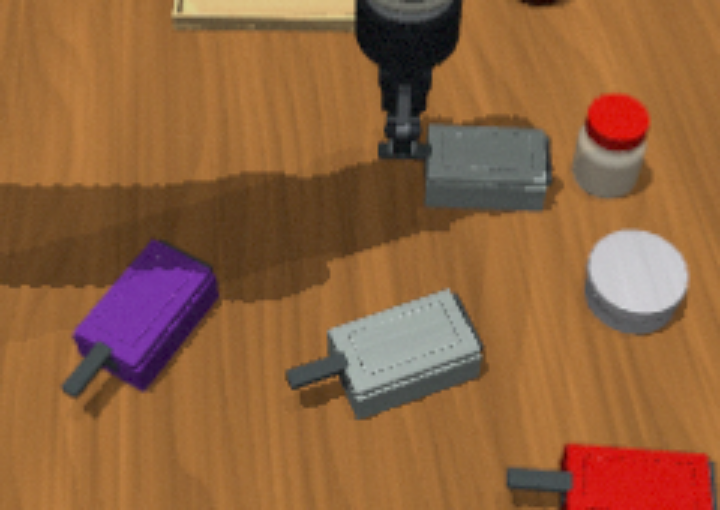

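The side view shows the stiff case's lid now shut. Raising to measure where the case stands.

```bash
python3 -m pendant '{"slide":[[0,0,-0.5],[0,0,-0.9],[0,0,-0.9],[0,0,-0.9],[0,0,-0.9]],"turn":[0,0,0,0,0],"fingers":[0,0,85,85,85]}'
python3 -m pendant '{"slide":[[0.6,0,-0.9],[0.4,0,-0.9],[0,0,-0.9],[0,0,0],[0,0,0]],"turn":[0,0,0,0,0],"fingers":[85,85,85,85,85]}'
python3 look.py w17
python3 - <<'E'
from h import *
a=np.load("pics/w17.npz"); im,d=a["im"],a["d"]; p={k:a[k] for k in("fovy","cx","cy","k1","T")}
h=cv2.cvtColor(im,cv2.COLOR_RGB2HSV); m=(h[...,1]<50)&(h[...,2]>115)
m[190:]=0; m[:,:230]=0; m[:,400:]=0
for c in comps(m,300): print("stiff",rect(p,c,.038))
m=(h[...,1]<70)&(h[...,2]<90); m[240:]=0; m[:,:240]=0;m[:,390:]=0
for c in comps(m,200): print("tongue",rect(p,c,.038),np.argwhere(c).mean(0))
t=(h[...,0]>18)&(h[...,0]<32)&(h[...,2]>150)&(h[...,1]<150)
for c in comps(t,5000):
    print("tray",c.sum(),rect(p,c,0.01),np.argwhere(c).min(0),np.argwhere(c).max(0))
E
```

```text
clock: 22.25
tcp_pos: [0.6018, -0.029, 0.1615]
tool_rot: [[0.984, -0.18, 0.001], [-0.18, -0.984, -0.0], [0.001, -0.0, -1.0]]
force: [-0.2, -0.9, -0.3]
opening: 0.506
clock: 22.75
tcp_pos: [0.6262, -0.0335, 0.228]
tool_rot: [[0.984, -0.18, 0.001], [-0.18, -0.984, -0.0], [0.001, 0.0, -1.0]]
force: [0.3, 0.4, -0.6]
opening: 0.993
[ 0.62561491 -0.03344809  0.22700652] [ 0.98371579 -0.17972858]
stiff (((756.0977172851562, -47.64972686767578), (21.02333641052246, 51.258426666259766), 2.912937879562378), array([752.39435, -48.79429], dtype=float32))
stiff (((669.8838500976562, -40.90216827392578), (58.58926010131836, 93.98637390136719), 79.89332580566406), array([672.06085 , -41.322784], dtype=float32))
tongue (((718.3579711914062, -49.59819793701172), (45.79678726196289, 3.2304985523223877), 79.57260131835938), array([718.7408  , -48.577156], dtype=float32)) [ 68.7593361  316.73443983]
tongue (((605.1792602539062, -29.541872024536133), (12.976045608520508, 41.472007751464844), 79.24101257324219), array([605.4306  , -29.464285], dtype=float32)) [198.04056437 318.75661376]
tray 11432 (((549.457763671875, 233.3562469482422), (160.7584686279297, 130.6826934814453), 82.67769622802734), array([558.4105 , 228.06235], dtype=float32)) [222  13] [327 168]
```

View pics/w17.png

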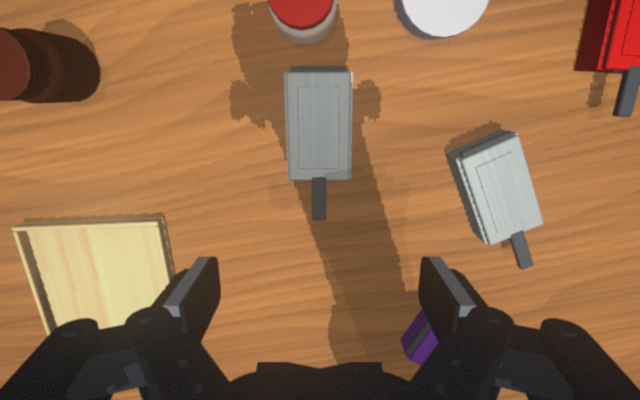

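```bash
python3 -m pendant '{"slide":[[0.66,0,0.6],[0.5,0,0.9],[0.5,0,0.9],[0,0,0.9],[0,0,0.9]],"turn":[0,0,0,0,0],"fingers":[85,85,85,85,85]}'
python3 -m pendant '{"slide":[[0,0,0.9],[0,0,0.9],[0,0,0.9],[0,0,0.7],[0,0,0.48]],"turn":[0,0,0,0,0],"fingers":[85,85,85,85,85]}'
python3 look.py w18
```

```text
clock: 23.3
tcp_pos: [0.6661, -0.0409, 0.1199]
tool_rot: [[0.984, -0.18, -0.003], [-0.18, -0.984, 0.0], [-0.003, 0.0, -1.0]]
force: [0.6, -0.5, -0.9]
opening: 0.995
clock: 23.8
tcp_pos: [0.6656, -0.0409, 0.0231]
tool_rot: [[0.984, -0.18, -0.003], [-0.18, -0.984, 0.0], [-0.003, 0.001, -1.0]]
force: [-0.3, -0.2, -0.2]
opening: 0.992
[ 0.66487669 -0.04081734  0.02178095] [ 0.98373078 -0.17957961]
```

View pics/w18.png

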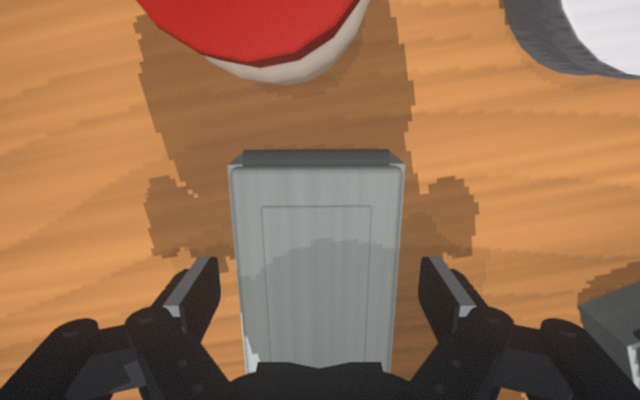

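The case sits centred between the open pads at (318,260). Closing, then lifting.

```bash
python3 -m pendant '{"slide":[[0,0,0],[0,0,0],[0,0,0],[0,0,0],[0,0,0]],"turn":[0,0,0,0,0],"fingers":[70,64,55,50,50]}'
python3 -m pendant '{"slide":[[0,0,0],[0,0,0],[0,0,-0.1],[0,0,-0.3],[0,0,-0.4]],"turn":[0,0,0,0,0],"fingers":[50,50,50,50,50]}'
python3 side.py s19
```

```text
clock: 24.35
tcp_pos: [0.6681, -0.0407, 0.0272]
tool_rot: [[0.984, -0.18, 0.003], [-0.18, -0.984, 0.0], [0.003, -0.001, -1.0]]
force: [-0.8, 1.3, 6.0]
opening: 0.688
clock: 24.85
tcp_pos: [0.6657, -0.0412, 0.0449]
tool_rot: [[0.984, -0.18, -0.003], [-0.18, -0.984, -0.0], [-0.003, 0.001, -1.0]]
force: [0.3, 0.2, -4.0]
opening: 0.684
[ 0.6674029  -0.04109369  0.04738056] [ 0.89512326 -0.74005731 -3.51608786] [-0.0217264  -0.00198946 -0.02033548] 0.6881519264363323
```

View pics/s19.png

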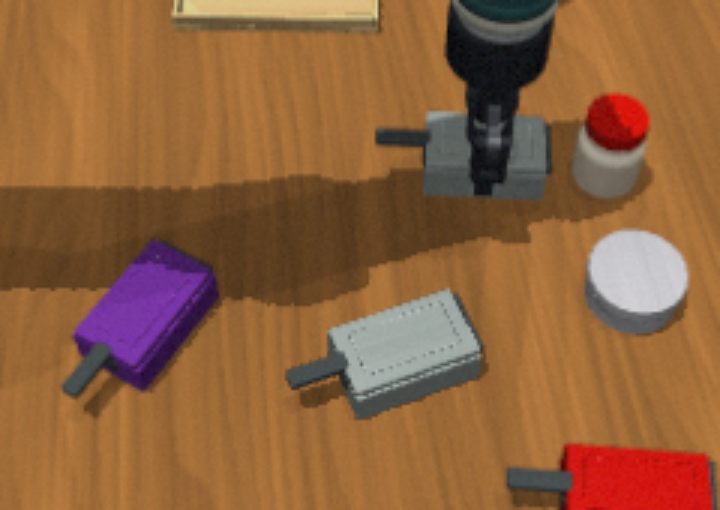

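```bash
python3 -m pendant '{"slide":[[0,0,-0.6],[0,0,-0.8],[-0.15,-0.17,-0.8],[-0.3,-0.4,-0.6],[-0.5,-0.6,-0.4]],"turn":[0,0,0,0,0],"fingers":[50,50,50,50,50]}'
python3 -m pendant '{"slide":[[-0.7,-0.85,0],[-0.7,-0.9,0],[-0.7,-0.9,0],[-0.7,-0.9,0],[-0.7,-0.9,0]],"turn":[0,0,0,0,0],"fingers":[50,50,50,50,50]}'
python3 -m pendant '{"slide":[[-0.7,-0.9,0],[-0.7,-0.9,0],[-0.7,-0.9,0],[-0.7,-0.75,0],[-0.5,-0.6,0]],"turn":[0,0,-0.2,-0.2,0],"fingers":[50,50,50,50,50]}'
python3 side.py s20 200 440 60 240; python3 look.py w20
```

```text
clock: 25.4
tcp_pos: [0.6493, -0.008, 0.1276]
tool_rot: [[0.983, -0.182, 0.002], [-0.182, -0.983, -0.0], [0.002, 0.0, -1.0]]
force: [0.5, 0.6, -4.9]
opening: 0.691
clock: 25.9
tcp_pos: [0.5806, 0.1199, 0.1257]
tool_rot: [[0.984, -0.178, -0.001], [-0.178, -0.984, 0.0], [-0.001, -0.0, -1.0]]
force: [0.4, 0.4, -4.6]
opening: 0.69
clock: 26.4
tcp_pos: [0.5156, 0.2341, 0.1258]
tool_rot: [[0.991, -0.134, -0.002], [-0.134, -0.991, 0.001], [-0.002, -0.0, -1.0]]
force: [0.9, 0.3, -5.1]
opening: 0.686
[0.51362515 0.23750026 0.12588557] [-1.36385247  3.23202474 -4.62871919] [ 0.37054517  0.24544368 -0.00688861] 0.6856011125229488
[0.51484522 0.23586932 0.12589604] [ 0.99136809 -0.13108776]
```

View pics/s20.png

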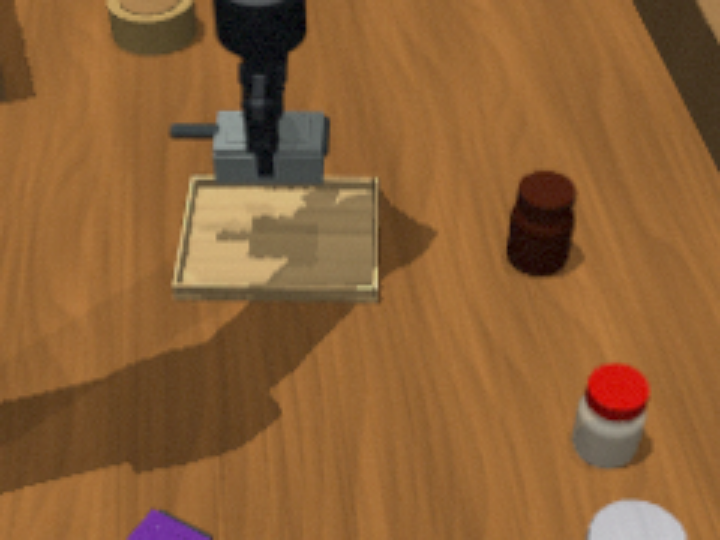

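View pics/w20.png

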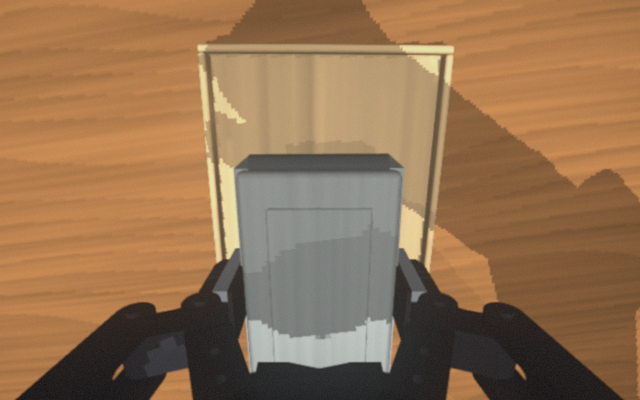

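The side view shows the case level above the tray. In the wrist view the tray's far corners are at (199,46) and (453,47), and it lines up with the case.

```bash
python3 - <<'E'
from h import *
a=np.load("pics/w20.npz"); p={k:a[k] for k in("fovy","cx","cy","k1","T")}
q=plane(p,[[199,46],[453,47]],.018)[:,:2]; e=q[0]-q[1]; L=np.linalg.norm(e); n=np.array([e[1],-e[0]])/L
c=q.mean(0)-n*.095; print(q.round(4),L,"tray centre",c.round(4),"yaw",np.degrees(np.arctan2(n[1],n[0])))
s=get_state(); R=s["tool_rot"]; d=np.array([.52,.2315])-s["tcp_pos"][:2]; print(s["tcp_pos"],d@R[:2,0]/.025,d@R[:2,1]/.025)
d=c-.003*n-s["tcp_pos"][:2]; print(d@R[:2,0]/.025,d@R[:2,1]/.025)
E
```

```text
[[0.6244 0.2973]
 [0.6033 0.1427]] 0.1560413759779985 tray centre [0.5197 0.2329] yaw -7.781932355476714
[0.51484522 0.23586932 0.12589604] 0.2273220958859157 0.14623438694234922
0.08786793201724562 0.09306116559610458
```

```bash
python3 -m pendant '{"slide":[[0.08,0.05,0.6],[0.07,0.05,0.8],[0,0,0.8],[0,0,0.6],[0,0,0.4]],"turn":[0,0,0,0,0],"fingers":[50,50,50,50,50]}'
python3 -m pendant '{"slide":[[0,0,0.2],[0,0,0.12],[0,0,0.1],[0,0,0.08],[0,0,0]],"turn":[0,0,0,0,0],"fingers":[50,50,50,50,50]}'
python3 side.py s21 200 440 60 240
```

```text
clock: 27.0
tcp_pos: [0.5215, 0.2269, 0.0436]
tool_rot: [[0.99, -0.14, -0.002], [-0.14, -0.99, -0.001], [-0.002, 0.002, -1.0]]
force: [-0.1, -0.6, -3.8]
opening: 0.69
clock: 27.5
tcp_pos: [0.5223, 0.2281, 0.0334]
tool_rot: [[0.99, -0.138, 0.0], [-0.138, -0.99, 0.0], [0.0, -0.0, -1.0]]
force: [-0.4, -0.1, -4.5]
opening: 0.69
[0.5223086  0.22814683 0.03345594] [-0.11632031 -0.2359509  -4.51866216] [-4.25046636e-06  8.19302689e-02 -9.93853161e-03] 0.6889538685741549
```

View pics/s21.png

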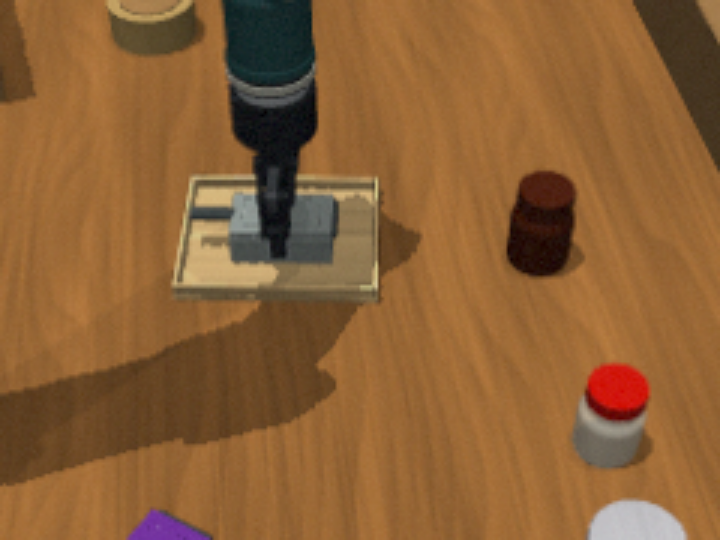

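```bash
python3 -m pendant '{"slide":[[0,0,0.03],[0,0,0.03],[0,0,0.02],[0,0,0],[0,0,0]],"turn":[0,0,0,0,0],"fingers":[50,50,50,50,50]}'
```

```text
clock: 28.05
tcp_pos: [0.5224, 0.2282, 0.0322]
tool_rot: [[0.99, -0.138, 0.001], [-0.138, -0.99, -0.0], [0.001, -0.0, -1.0]]
force: [-2.1, -2.2, 6.3]
opening: 0.69
```

Contact with the tray floor: the vertical force went from -4.5 N to +6.3 N. Releasing slowly, then rising.

```bash
python3 -m pendant '{"slide":[[0,0,0],[0,0,0],[0,0,0],[0,0,0],[0,0,0]],"turn":[0,0,0,0,0],"fingers":[57,59,62,70,80]}'
python3 -m pendant '{"slide":[[0,0,-0.2],[0,0,-0.5],[0,0,-0.9],[0,0,-0.9],[0,0,-0.9]],"turn":[0,0,0,0,0],"fingers":[82,82,82,82,82]}'
python3 -m pendant '{"slide":[[0,0,-0.9],[0,0,-0.9],[0,0,-0.9],[-0.6,0,-0.5],[-0.6,0,0]],"turn":[0,0,0,0,0],"fingers":[82,82,82,82,82]}'
python3 side.py s22 200 440 60 240; python3 side.py s23; python3 look.py w22
```

```text
clock: 28.55
tcp_pos: [0.5224, 0.2282, 0.0312]
tool_rot: [[0.99, -0.138, 0.001], [-0.138, -0.99, 0.0], [0.0, -0.0, -1.0]]
force: [0.1, 0.1, 0.7]
opening: 0.933
clock: 29.05
tcp_pos: [0.5223, 0.2282, 0.118]
tool_rot: [[0.99, -0.138, 0.001], [-0.138, -0.99, 0.0], [0.001, -0.001, -1.0]]
force: [0.9, 0.2, -0.4]
opening: 0.961
clock: 29.55
tcp_pos: [0.4932, 0.2329, 0.1989]
tool_rot: [[0.99, -0.139, 0.005], [-0.139, -0.99, 0.002], [0.004, -0.003, -1.0]]
force: [-0.3, -0.2, 0.8]
opening: 0.956
[0.48942349 0.23321178 0.19732449] [-3.72769073 -0.0983655  -1.73004088] [ 0.01580956  0.27281431 -0.02961032] 0.9588519211873795
[0.4901909  0.23275147 0.1965054 ] [ 0.40998379 -0.11825578  0.22233632] [ 0.01388974  0.03568631 -0.00100592] 0.9614428597185917
[0.49123733 0.23228436 0.19605454] [ 0.99058091 -0.13692827]
```

View pics/s22.png

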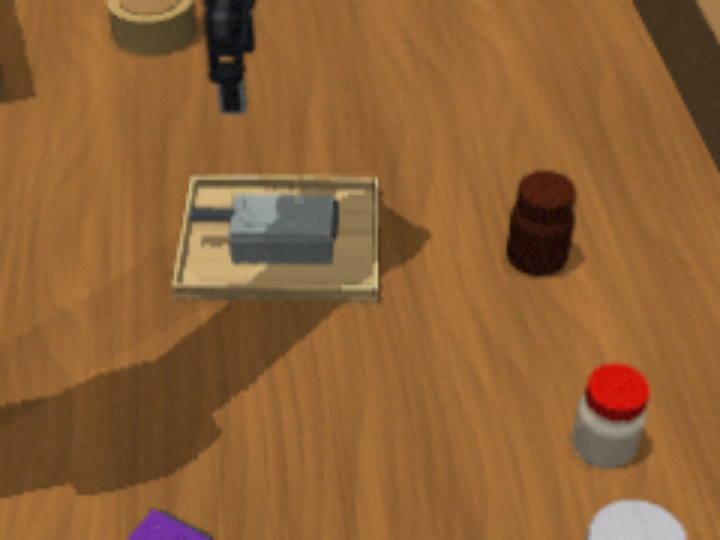

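View pics/w22.png

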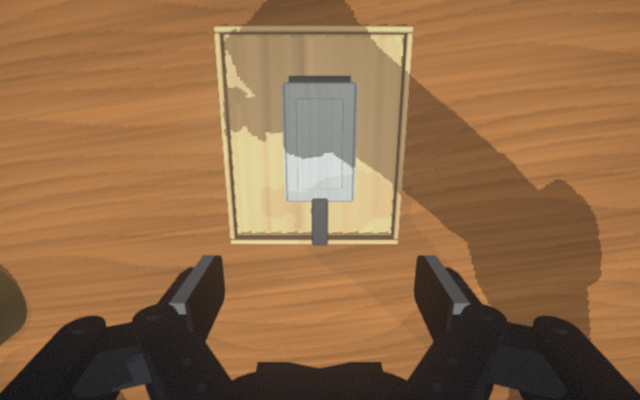

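```bash
python3 - <<'E'
from h import *
im,d=capture("top"); p=camera_params("top"); h=cv2.cvtColor(im,cv2.COLOR_RGB2HSV)
m=(h[...,1]<60)&(h[...,2]>100); m[:145]=0;m[225:]=0;m[:,:350]=0;m[:,425:]=0
for c in comps(m,500): print("good top",rect(p,c,.038))
a=np.load("pics/w22.npz"); p={k:a[k] for k in("fovy","cx","cy","k1","T")}; im=a["im"];h=cv2.cvtColor(im,cv2.COLOR_RGB2HSV)
m=(h[...,1]<50)&(h[...,2]>105); m[230:]=0; m[:,:200]=0; m[:,430:]=0
for c in comps(m,500): print("stiff",rect(p,c,.043))
E
```

```text
good top (((576.846923828125, -204.61917114257812), (104.2177734375, 63.03459930419922), 14.052167892456055), array([ 579.5277 , -204.17888], dtype=float32))
stiff (((519.7753295898438, 228.4799346923828), (58.418636322021484, 104.24178314208984), 82.47859954833984), array([526.0658 , 227.50269], dtype=float32))
```

```bash
python3 -m pendant '{"slide":[[0,0,0],[0,0,0],[0,0,0],[0,0,0],[0,0,0]],"turn":[0,0,0,0,0],"fingers":[82,82,82,82,82]}'; python3 -c "
from bench import *
print(close_job())"
```

```text
clock: 30.25
tcp_pos: [0.4925, 0.2321, 0.1959]
tool_rot: [[0.99, -0.139, -0.0], [-0.139, -0.99, -0.0], [-0.0, 0.0, -1.0]]
force: [0.7, -0.3, 0.1]
opening: 0.963
the job is handed in; nothing more can be done
None
```

I tried both lids, left case first. The left case is the stiff one, and I set it down held, flat and lid shut in the reject tray. I handed in at about 30 s.

- **Left lid (stiff):** The first lift went badly. A full-force pinch locked the tongue's angle, so the case tipped nose-down to about 75° and slid about 80 mm. From depth readings I put its lid at about 0.75 rad at that point, with the right lid shut. I never measured that joint directly, so step 1 rests on this estimate. I then eased the case back to flat. Released, the lid stayed ajar for more than 10 s, so I pressed it shut and picked the case up by its sides.
- **Right lid (good):** I used a lighter pinch at the tongue's end and raised it to about 0.65 rad with the body flat. It fell shut by itself when let go.
- **Last checks:**
  - The stiff case lies level on the tray floor, about 4 mm from its centre by the wrist camera. The wrist force showed contact with the floor while the fingers still held it.
  - The good case is 3–5 mm from where it began by the top camera, well inside 30 mm. It looked shut in the side view taken after its lid fell.
  - The gripper is clear of everything. The top and wrist cameras disagreed by 2–5 mm throughout.

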